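# Start the forge blower and bring it up to its working line

## Task

Start the forge blower softly from the power regulator on the bench: with a fingertip push the dial's bar handle anticlockwise, fully back to its zero stop, then press the flat start button right down and let it spring back, and then push the dial up clockwise until its white index line lines up with the long line drawn right across the scale. Push the handle from one side at a time, never pinching it, and never press start while the dial is off zero. Leave the mushroom-shaped stop button and the things lying on the bench alone.

Things in the scene. Friction and masses are not known exactly. Their poses are not given: they have to be found in the camera images.
- case: the power regulator: a white sheet-steel case that does not move, 290 mm deep (its x), 220 mm wide (its y), 165 mm high; its origin is the centre of its underside, its x axis points away from the control strip (the strip with buttons and meter faces the robot), z up. The round aluminium dial plate on top (radius 93 mm, 3 mm thick) has its centre 45 mm from the case's centre along its +x. Two side handles reach 133 mm from the case's centre line at 125 mm height
- dial_axis (a point): point on the dial's upright axis, 190 mm above the bench, at about half the height of the bar handle
- dial (a joint): angle of the dial in rad: 0 at the zero stop, growing clockwise seen from above, to 5.236 (300 degrees) at the other stop. At 0 the index points 150 degrees anticlockwise from the case's +x axis, at 2.618 along +x. It turns against a steady friction of about 0.12 N m (some 3 N at 36 mm radius) and stays where it is left
- pointer (a point): outer end of the dial's white index line, on the edge of the dial's round skirt, 54 mm from the axis. The skirt (radius 54 mm, dark grey) has its top 175 mm above the bench; across it stands the black bar handle, 92 mm long through the axis, 22 mm wide, its top 203 mm above the bench (its sides reach up to 201 mm). The white line runs along the top of one half only and down that end: that end, which also has a small nose at its foot, is the pointer
- mark (a point): point on the long line, 54 mm from the dial's axis, just where the pointer's end must come, 169 mm above the bench. The line, black and 4 mm wide, is drawn across the whole scale from the skirt to the plate's edge (57 to 93 mm from the axis) and over the edge; the ordinary scale lines are thinner and end at 73 mm. It does not move during the work; it lies somewhere between 1.9 and 4.3 rad of the dial's travel
- start (a joint): travel of the start button in m: 0 released, growing downwards to 0.006 fully down; sprung, needs about 5 N to go fully down
- start_top (a point): centre of the flat top of the round black start button (26 mm across) when released 187 mm above the bench; it stands 10 mm proud of its aluminium collar (42 mm across), left of the meter as seen from the robot
- stop (a joint): travel of the stop button in m: 0 released, growing downwards to 0.005; sprung
- stop_top (a point): centre of the top of the black mushroom stop button, 40 mm across, 200 mm above the bench, right of the meter as seen from the robot: not to be pressed
- bar_left: the side cheek of the bar handle that lies on the left when looking from the axis towards the pointer (90 x 7 x 26 mm); its origin lies on the dial's axis, its x axis points towards the pointer; pushing it near the pointer end turns the dial clockwise
- bar_right: the opposite side cheek of the bar handle; its origin lies on the dial's axis, its x axis points towards the pointer; pushing it near the pointer end turns the dial anticlockwise
- hammer: forging hammer, 300 mm long, lying on the bench beside the case; origin under the middle of its length, head towards its +x. To be left alone
- flux_jar: jar, 66 mm across, 70 mm high, on the bench beside the case; origin at the centre of its foot. To be left alone
- brush: wire brush, 220 mm long, lying on the bench; origin under its middle. To be left alone
- bar_end: offcut of square steel bar, 130 x 16 x 16 mm, lying on the bench; origin under its middle. To be left alone

How it is judged:
By the outcome, as a careful person would: the job done as asked, in the order asked, and still so for the second after the job is handed in, with the robot touching nothing.
It also fails if it takes over 64 s, if anything falls off the work surface, if the arm or the gripper's body presses on something with over 40 N, if the wrist force passes 120 N, or if a joint passes its speed limit or range.

## Robot

A 6-joint arm with a two-finger parallel gripper is mounted at the origin on the work surface. World frame = base frame: x ahead of the robot, y to its left, z up, the work surface at z = 0. Lengths are in mm, angles in rad, forces in N, time in s.
With the tool pointing down it reaches from about 350 to 850 mm from the base axis. Payload 8.1 kg.
Tool frame: the origin (TCP) lies at the very end of the fingers, on their centre line; the grasp point (between the pads) lies 19 mm behind it; z points along the fingers, y is the line along which they close (so a half turn about z gives the same grasp; the last joint's range is limited). The gripper opens to 93 mm and grips with 3 to 60 N. Pads are 15 mm wide; open, the fingers measure 128 mm over their backs; the gripper's body (75 mm by 188 mm) begins 65 mm behind the grasp point.
Start: joints at [1.044, 0.13, 1.488, -0, 1.523, -0.085], TCP at [256.52, 542.404, 218.635] pointing down, gripper open.
Joint ranges: [-2.96, 2.96], [-0.89, 2.26], [0.02, 2.5], [-1.34, 4.48], [0, 2.73], [-2.66, 2.66]. Speed limits (rad/s): [2.39, 2.39, 2.79, 3.14, 3.14, 3.14].

## Interface

Orientations are given as [roll, pitch, yaw] about the fixed x, y, z axes, in that order (R = Rz(yaw) Ry(pitch) Rx(roll)).
In Python, from cell import robot gives the robot as it stands. The module is installed in compiled form; this text tells all that it offers.
- The arm moves only by the shell command python3 -m handwheel 'ROWS'. ROWS is JSON, one flat list of numbers, 5 for each row, row after row: the shift along the tool's x, y, z in units of 25 mm (1.0 is 25 mm), then the turn about the tool's z in units of 8 degrees (1.0 is 8 degrees), then the opening, from -1 (shut) to 1 (fully open). In form: [tx, ty, tz, yaw, gripper, tx, ty, tz, yaw, gripper, ...]. A call has exactly 10 rows; each row is the pose to reach, as a shift and turn from the pose commanded when the call began, along the tool's axes at that moment; what a row does not reach only later rows make up. A row lasts 1/8 s, in which the tool goes at most 62.5 mm and 10.7 degrees, less where a joint would pass 70% of its speed; a pose out of reach is approached as far as the arm can. A call with a gripper value outside its range is refused whole. The fingers move at their own pace and stop on an object; the grip force is fixed at half the most. Time passes only in rows, so rows that repeat a pose let the fingers close, or fill a call up. It gives the time, the measured TCP pose, the force, the opening and the grip force at its end, in the units of the state.
- robot.get_state(): the state, without advancing time (a new reading comes with each control period).
- robot.capture(name): name is "scene" or "top"; returns (picture, depth): 384x512x3 uint8, red, green, blue; 384x512 float32, mm along the optical axis (not along the pixel's ray), 0 where there is no reading.
- robot.get_calibration(name): a dict with "fovy" (degrees; the focal length in pixels is half the picture's height over the tangent of half this angle, whatever the lens; pixels are square), "cx", "cy" (the principal point, pixels), "rvec" (rotation vector, rad) and "tvec" (3), from world to camera coordinates, as OpenCV has them. Camera axes: x right, y down, z forward; pixel columns grow to the right and rows downward; lengths in mm; the calibration is good to about 2 mm. A picture is of the moment at which its call begins. get_calibration takes no time and is no camera call.
- robot.job_done(): hands the job in; it is judged then, once.
The state is a dict: "t": time; "q": joint angles; "qd": joint speeds; "joint_torque": joint torques, N m; "eef_pos": TCP position; "eef_rot": TCP orientation; "ft_force": force on the tool from outside, world axes, zero at the start; "ft_torque": the same for the moment, N m; "width": finger opening in mm; "grasp_force": force on a finger pad.
Only numpy, scipy, OpenCV 4.12 (cv2) and the standard library are available. Lean on these libraries where they do the work, as an engineer would, in place of code of your own. Each camera call takes 0.05 s, during which the arm holds its last target. There are 200 camera calls.

## Working session

There is one attempt and no reset: what is moved stays moved. The work goes in short steps, Python scripts to look and compute and a shell command to move; the robot and the scene stay as the last step left them, time stands still between calls to the robot, and variables do not carry over. Pictures are saved under pics/ and viewed, at most 10 in all, crops included, and the job is handed in when it is done.

```bash
mkdir -p pics; cat > h.py <<'E'
import numpy as np, cv2
from cell import robot
def cal(n):
    c=robot.get_calibration(n); f=192/np.tan(np.radians(c["fovy"])/2)
    K=np.array([[f,0,c["cx"]],[0,f,c["cy"]],[0,0,1]]); R=cv2.Rodrigues(np.array(c["rvec"],float))[0]
    return K,R,np.array(c["tvec"],float).reshape(3)
def ray(n,uv,z):
    K,R,t=cal(n); uv=np.atleast_2d(uv).astype(float)
    d=(np.linalg.inv(K)@np.c_[uv,np.ones(len(uv))].T).T@R; o=-R.T@t
    return o+d*((z-o[2])/d[:,2])[:,None]
def proj(n,p):
    K,R,t=cal(n); q=(np.atleast_2d(p)@R.T+t)@K.T; return q[:,:2]/q[:,2:]
E
python3 - <<'E'
from h import *
for n in("scene","top"):
    im,d=robot.capture(n); cv2.imwrite(f"pics/{n}0.png",im[...,::-1]); np.save(f"pics/{n}0d.npy",d)
    K,R,t=cal(n); print(n,robot.get_calibration(n),-R.T@t)
s=robot.get_state();print(s)
E
```

```text
scene {'fovy': 49.202548026344076, 'cx': 249.80927131921004, 'cy': 195.3431458312478, 'rvec': array([ 0.74912846,  2.53179257, -1.18562412]), 'tvec': array([ 469.07608423, -119.72232261, 1572.50730941])} [1099.41391554  818.33743636  910.36142715]
top {'fovy': 49.430044291217506, 'cx': 254.87235158916653, 'cy': 180.7720302906123, 'rvec': array([ 2.19857233, -2.18695164,  0.10261641]), 'tvec': array([  28.45244135,  619.63776323, 1270.09940168])} [ 523.51309192   56.40616775 1311.74135256]
{'t': 0.1, 'q': array([ 1.04362379e+00,  1.31108540e-01,  1.48916494e+00,  1.10775948e-06,
        1.52298298e+00, -8.54161274e-02]), 'qd': array([ 0.00172164, -0.00094499, -0.00288821,  0.0007317 ,  0.00063432,
       -0.0010943 ]), 'joint_torque': array([ 1.85532444e-03, -5.61345899e+01, -4.93091154e+01,  7.71682430e-02,
        2.93230929e-02,  1.36684545e-05]), 'eef_pos': array([256.24855802, 541.96648328, 217.68164863]), 'eef_rot': array([-3.13993501e+00, -1.43045388e-04,  2.69983607e+00]), 'ft_force': array([0.05316578, 0.47499839, 0.05698582]), 'ft_torque': array([ 0.05503093, -0.03142062, -0.03867395]), 'grasp_force': 0.0, 'width': 93.16587454044308}
```

View pics/top0.png

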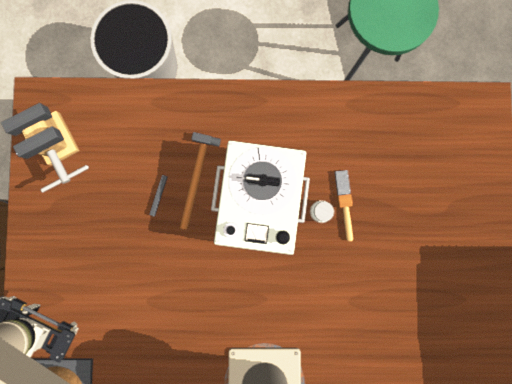

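View pics/scene0.png

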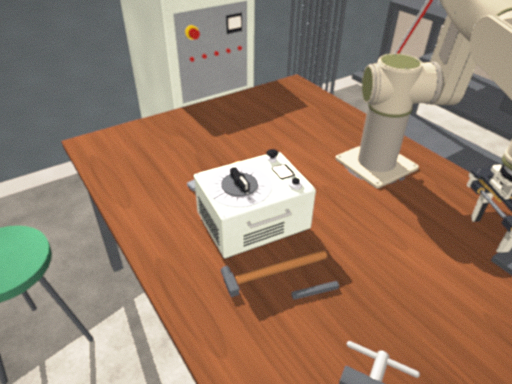

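The top view shows the case in the middle, with the dial at about (262,180), start at (231,230), stop at (283,237), and the pointer line apparently running left from the axis. I'll crop in and measure.

```bash
python3 - <<'E'
from h import *
im=cv2.imread("pics/top0.png")
c=im[135:260,205:325]; cv2.imwrite("pics/c1.png",cv2.resize(c,(576,600),interpolation=cv2.INTER_CUBIC))
for n,p,z in(("axis",(262,180),175),("start",(230.5,230),187),("stop",(283,237),200)): print(n,ray("top",p,z))
# case top corners
m=((im.min(2)>170)).astype(np.uint8); m[:130]=0;m[262:]=0;m[:,:205]=0;m[:,312:]=0
m=cv2.morphologyEx(m,cv2.MORPH_OPEN,np.ones((5,5)))
cs=max(cv2.findContours(m,0,2)[0],key=cv2.contourArea); r=cv2.minAreaRect(cs); b=cv2.boxPoints(r); print(r); print(ray("top",b,165)); print(ray("top",[r[0]],165))
E
```

```text
axis [[610.37571139  15.16710801 175.        ]]
start [[474.67676515  99.54709498 187.        ]]
stop [[457.32200561 -40.10298732 200.        ]]
((260.33050537109375, 197.188232421875), (80.02079772949219, 104.8071517944336), 7.495856761932373)
[[ 435.88738875  145.38731448  165.        ]
 [ 721.79255012  110.91807248  165.        ]
 [ 694.24331364 -109.5780624   165.        ]
 [ 408.33580697  -70.86832398  165.        ]]
[[563.71168408  19.24050735 165.        ]]
```

View pics/c1.png

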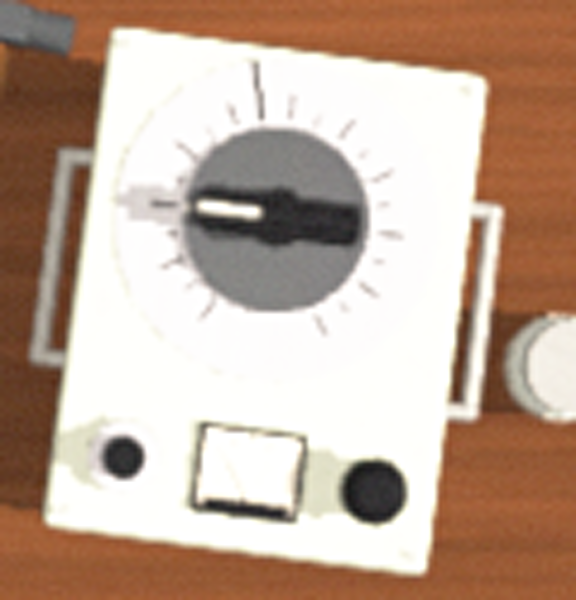

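The crop shows the skirt centre at crop (276,219), the pointer's white line running left from (262,212) to (196,207), and the long line from (263,118) to (255,62). Start is at (123,457).

```bash
python3 - <<'E'
from h import *
im=cv2.imread("pics/top0.png"); g=im.max(2)
f=lambda x,y:((x+.5)/4.8-.5+205,(y+.5)/4.8-.5+135)
m=((g<150)).astype(np.uint8); yy,xx=np.mgrid[:384,:512]; m[np.hypot(xx-262.3,yy-180.5)>22]=0
m=cv2.morphologyEx(m,cv2.MORPH_CLOSE,np.ones((9,9)));m=cv2.morphologyEx(m,cv2.MORPH_OPEN,np.ones((9,9)))
cs=max(cv2.findContours(m,0,1)[0],key=cv2.contourArea); P=ray("top",cs[:,0],175)
c,r=cv2.minEnclosingCircle(P[:,:2].astype(np.float32)); print("skirt",c,r,P[:,:2].mean(0))
e=cv2.fitEllipse(cs); ax=ray("top",[e[0]],175)[0]; print("ell",e,ax)
a=-0.127
def ang(p,q): d=q-p; return np.arctan2(d[1],d[0])
dl=lambda w:2.618-(w-a)
w=ray("top",[f(262,212),f(196,207)],203); print("pointer line",w,"ang",ang(w[0],w[1]),"dial",dl(ang(w[0],w[1])), "from axis",ang(ax,w[1]))
k=ray("top",[f(263,118),f(255,62)],168); print("mark",k,"line ang",ang(k[0],k[1]),"r",[np.hypot(*(x-ax)[:2]) for x in k],"axis ang",[(ang(ax,x),dl(ang(ax,x))) for x in k])
print("stop dir world",a+2.618, "start",ray("top",[f(123,457)],187))
E
```

```text
skirt (609.6544189453125, 15.93191909790039) 52.375850677490234 [609.5064978   15.50164859]
ell ((261.9764404296875, 180.43357849121094), (36.26451873779297, 37.04205322265625), 108.87130737304688) [609.18642763  15.22762152 175.        ]
pointer line [[611.47859886  23.69915982 203.        ]
 [614.03995682  60.3810813  203.        ]] ang 1.5010833129968126 dial 0.9899166870031872 from axis 1.4637178185956587
mark [[668.49865733  22.29785858 168.        ]
 [700.95772247  27.03327014 168.        ]] line ang 0.14486673399658379 r [np.float64(59.73214246763851), np.float64(92.52753047171073)] axis ang [(np.float64(0.11864385329269754), np.float64(2.372356146707302)), (np.float64(0.12793940300091172), np.float64(2.3630605969990883))]
stop dir world 2.4909999999999997 start [[475.17312503 100.27606603 187.        ]]
```

```bash
cat >> h.py <<'E'
def units(base,byaw,tgts):
    "rows (tx,ty,tz,yaw) in move units from commanded pose base/byaw to targets [x,y,z,yaw]"
    X=np.array([np.cos(byaw),np.sin(byaw),0]);Y=np.array([np.sin(byaw),-np.cos(byaw),0])
    for t in tgts:
        d=np.array(t[:3])-base; print(np.round([d@X/25,d@Y/25,-d[2]/25,-np.degrees(t[3]-byaw)/8],2))
AX=np.array([609.3,15.2])
def side(th,gap,r=36,z=182,s=-1):
    "tool pose beside handle at pointer angle th; s=-1 clockwise side, +1 anticlockwise side; gap between handle and finger"
    p=np.array([np.cos(th),np.sin(th)]);l=np.array([-p[1],p[0]])
    return [*(AX+r*p+s*l*(28.5+gap)),z,th]
E
python3 - <<'E'
from h import *
b=np.array([256.52,542.404,218.635]); units(b,2.70,[[430,250,235,2.1],side(1.485,15,z=235)])
E
```

```text
[-11.27  -7.61  -0.65   4.3 ]
[-22.9  -11.08  -0.65   8.7 ]
```

```bash
python3 -m handwheel '[-2,-1,-0.65,1,-1, -4,-2,-0.65,2,-1, -6.5,-3.2,-0.65,3,-1, -9,-4.4,-0.65,4,-1, -11.4,-5.5,-0.65,5,-1, -13.7,-6.6,-0.65,6,-1, -16,-7.7,-0.65,7,-1, -18.3,-8.8,-0.65,8,-1, -20.6,-10,-0.65,8.7,-1, -22.5,-10.9,-0.65,8.7,-1]'
python3 -m handwheel '[-0.1,0.1,0,0,-1, -0.1,0.1,0,0,-1, -0.1,0.1,0,0,-1, -0.1,0.1,0,0,-1, -0.1,0.1,0,0,-1, -0.1,0.1,0,0,-1, -0.1,0.1,0,0,-1, -0.1,0.1,0,0,-1, -0.1,0.1,0,0,-1, -0.1,0.1,0,0,-1]'
python3 - <<'E'
from h import *
for n in("scene","top"):
    im,d=robot.capture(n); cv2.imwrite(f"pics/{n}1.png",im[...,::-1])
a=cv2.imread("pics/scene1.png")[110:270,150:350]; b=cv2.imread("pics/top1.png")[120:280,190:350]
cv2.imwrite("pics/v1.png",np.hstack([cv2.resize(a,(440,352)),cv2.resize(b,(352,352))]))
s=robot.get_state();print(s["eef_pos"],s["eef_rot"],s["q"],s["width"]); print(side(1.485,15,z=235))
E
```

```text
t: 1.35
eef_pos: [641.0, 64.1, 234.5]
eef_rot: [-3.141, -0.0, 1.483]
ft_force: [0.7, 1.7, -0.5]
width: 1.6
grasp_force: 0.0
t: 2.6
eef_pos: [642.5, 63.1, 234.9]
eef_rot: [-3.142, 0.0, 1.485]
ft_force: [0.3, 0.1, -0.1]
width: 0.6
grasp_force: 0.0
[642.47247728  63.1591776  234.88011834] [-3.14156203e+00 -2.54571237e-05  1.48495253e+00] [1.85816515e-02 2.47367544e-01 1.32709344e+00 2.85107887e-05
 1.56715947e+00 1.04425340e-01] 0.35850025833159355
[np.float64(655.7248760979182), np.float64(47.340019901875245), 235, 1.485]
```

View pics/v1.png

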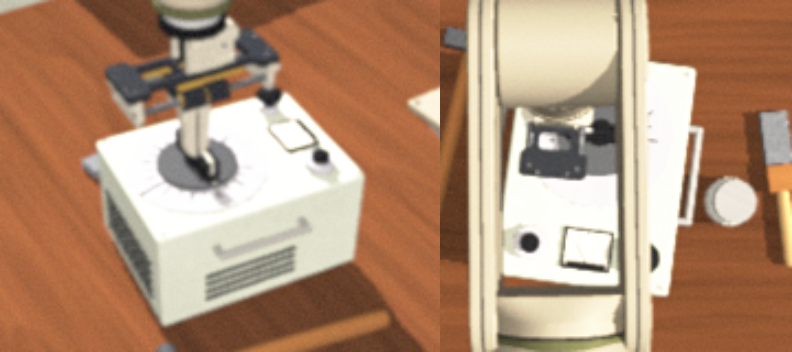

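The arm now stands beside the handle, on its far side, with the fingers shut and about 20 mm off the target. The scene view shows the narrow fingers above the far half of the plate. Next I'll work out the lowering and the arc.

```bash
python3 - <<'E'
from h import *
b=np.array([642.5,63.2,234.9]); units(b,1.485,[side(1.485,15,z=235),side(1.485,15,z=184),side(1.485,2,z=184)])
print(); s=side(1.485,2,z=184); units(np.array(s[:3]),1.485,[side(t,0,z=184) for t in np.linspace(1.485,2.49,10)])
E
```

```text
[-0.59  0.58 -0.   -0.  ]
[-0.59  0.58  2.04 -0.  ]
[-0.59  0.06  2.04 -0.  ]

[ 0.   -0.08 -0.   -0.  ]
[ 0.12 -0.25 -0.   -0.8 ]
[ 0.22 -0.43 -0.   -1.6 ]
[ 0.29 -0.62 -0.   -2.4 ]
[ 0.35 -0.81 -0.   -3.2 ]
[ 0.39 -1.02 -0.   -4.  ]
[ 0.4  -1.22 -0.   -4.8 ]
[ 0.39 -1.43 -0.   -5.6 ]
[ 0.35 -1.63 -0.   -6.4 ]
[ 0.29 -1.82 -0.   -7.2 ]
```

```bash
python3 -m handwheel '[-0.3,0.3,0,0,-1, -0.6,0.58,0,0,-1, -0.6,0.58,0.5,0,-1, -0.6,0.58,1,0,-1, -0.6,0.58,1.5,0,-1, -0.6,0.58,2.04,0,-1, -0.6,0.58,2.04,0,-1, -0.6,0.4,2.04,0,-1, -0.6,0.2,2.04,0,-1, -0.6,0.06,2.04,0,-1]'
python3 -m handwheel '[0,-0.08,0,0,-1, 0.12,-0.25,0,-0.8,-1, 0.22,-0.43,0,-1.6,-1, 0.29,-0.62,0,-2.4,-1, 0.35,-0.81,0,-3.2,-1, 0.39,-1.02,0,-4,-1, 0.4,-1.22,0,-4.8,-1, 0.39,-1.43,0,-5.6,-1, 0.37,-1.5,0,-5.9,-1, 0.37,-1.5,0,-5.9,-1]'
```

```text
t: 3.95
eef_pos: [642.6, 48.2, 184.6]
eef_rot: [3.141, -0.0, 1.485]
ft_force: [-0.2, -0.4, 0.9]
width: 0.1
grasp_force: 0.0
t: 5.2
eef_pos: [606.5, 60.8, 184.4]
eef_rot: [3.14, 0.001, 2.309]
ft_force: [1.8, 1.9, 0.6]
width: 0.8
grasp_force: 1.1
```

```bash
python3 -m handwheel '[0.05,-0.07,0,-0.35,-1, 0.1,-0.14,0,-0.7,-1, 0.14,-0.21,0,-1,-1, 0.18,-0.28,0,-1.29,-1, 0.18,-0.28,0,-1.29,-1, 0.18,-0.28,0,-1.29,-1, 0.18,-0.28,0,-1.29,-1, 0.18,-0.28,0,-1.29,-1, 0.18,-0.28,0,-1.29,-1, 0.18,-0.28,0,-1.29,-1]'; python3 - <<'E'
from h import *
print(robot.get_state()["ft_force"])
print(side(2.489,0))
im,d=robot.capture("scene"); a=im[140:220,180:280,::-1]; cv2.imwrite("pics/v2.png",cv2.resize(a,None,fx=6,fy=6,interpolation=cv2.INTER_CUBIC))
E
```

```text
t: 6.45
eef_pos: [597.9, 59.2, 183.9]
eef_rot: [3.142, 0.0, 2.489]
ft_force: [0.7, 2.0, 2.8]
width: 0.5
grasp_force: 1.5
[0.66818545 1.97665036 2.83328873]
[np.float64(598.004142563454), np.float64(59.70453465404656), 182, 2.489]
```

View pics/v2.png

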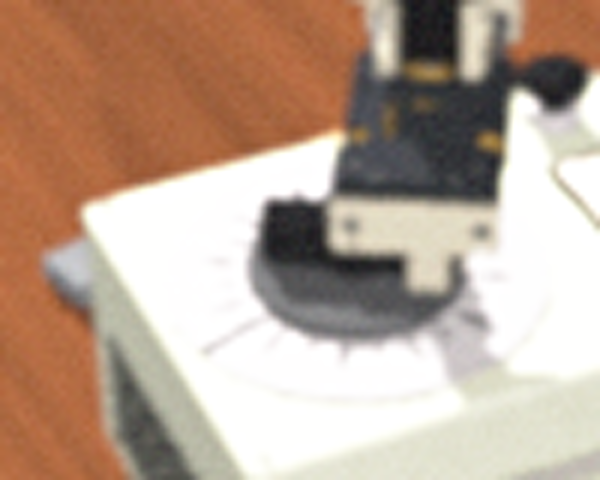

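The finger is pressing the handle on its near-camera side, and the force is still only about 3 N of friction. The stop hasn't been reached yet, so I'll ease further.

```bash
python3 -m handwheel '[0.02,-0.03,0,-0.15,-1, 0.04,-0.06,0,-0.3,-1, 0.06,-0.09,0,-0.4,-1, 0.06,-0.09,0,-0.4,-1, 0.06,-0.09,0,-0.4,-1, 0.06,-0.09,0,-0.4,-1, 0.06,-0.09,0,-0.4,-1, 0.06,-0.09,0,-0.4,-1, 0.06,-0.09,0,-0.4,-1, 0.06,-0.09,0,-0.4,-1]'
```

```text
t: 7.75
eef_pos: [595.3, 58.2, 183.8]
eef_rot: [-3.141, -0.0, 2.545]
ft_force: [0.4, 1.2, 1.4]
width: 0.5
grasp_force: 0.9
```

```bash
python3 -m handwheel '[0,-0.03,0,0,-1, 0,-0.06,0,0,-1, 0,-0.09,0,0,-1, 0,-0.09,0,0,-1, 0,-0.09,0,0,-1, 0,-0.09,0,0,-1, 0,-0.09,0,0,-1, 0,-0.09,0,0,-1, 0,-0.09,0,0,-1, 0,-0.09,0,0,-1]'
```

```text
t: 9.0
eef_pos: [595.0, 57.9, 184.0]
eef_rot: [3.138, 0.001, 2.546]
ft_force: [6.3, 7.6, -2.0]
width: 0.7
grasp_force: 5.1
```

```bash
python3 -m handwheel '[0,-0.03,0,0,-1, 0,-0.06,0,0,-1, 0,-0.06,0,0,-1, 0,-0.06,0,0,-1, 0,-0.06,0,0,-1, 0,-0.06,0,0,-1, 0,-0.06,0,0,-1, 0,-0.06,0,0,-1, 0,-0.06,0,0,-1, 0,-0.06,0,0,-1]'
python3 - <<'E'
from h import *
# commanded pose estimate now, plan: back off clockwise side, up, to start
print(robot.get_state()["eef_pos"])
b=np.array([595.0,57.9,184.])+np.array([-.56,-.83,0])*3.5
units(b,2.545,[side(2.545,12,z=184),side(2.545,12,z=225),[475.2,100.3,225,2.545]])
E
```

```text
t: 10.25
eef_pos: [594.9, 57.8, 184.1]
eef_rot: [3.136, 0.001, 2.546]
ft_force: [10.0, 12.8, -3.5]
width: 0.4
grasp_force: 8.1
[594.85368964  57.82448318 184.06561943]
[ 0.01  0.67 -0.   -0.  ]
[ 0.01  0.67 -1.64 -0.  ]
[ 4.92 -1.15 -1.64 -0.  ]
```

The dial is at the stop: the reaction rose to 16 N with no movement. I'll retract, lift and go above start.

```bash
python3 -m handwheel '[0,0.35,0,0,-1, 0,0.67,0,0,-1, 0,0.67,-0.8,0,-1, 0,0.67,-1.64,0,-1, 1.5,0,-1.64,0,-1, 3,-0.6,-1.64,0,-1, 4.92,-1.15,-1.64,0,-1, 4.92,-1.15,-1.64,0,-1, 4.92,-1.15,-1.64,0,-1, 4.92,-1.15,-1.64,0,-1]'
python3 - <<'E'
from h import *
im,d=robot.capture("top"); im=im[...,::-1]; cv2.imwrite("pics/top2.png",im)
im2,d=robot.capture("scene"); im2=im2[...,::-1]; cv2.imwrite("pics/scene2.png",im2)
a=cv2.resize(im[135:260,205:325],(384,400),interpolation=cv2.INTER_CUBIC);b=cv2.resize(im2[130:230,180:280],(400,400),interpolation=cv2.INTER_CUBIC)
cv2.imwrite("pics/v3.png",np.hstack([a,b]))
E
```

```text
t: 11.5
eef_pos: [476.5, 100.2, 225.9]
eef_rot: [3.141, 0.001, 2.544]
ft_force: [-0.2, 0.1, -1.0]
width: 1.0
grasp_force: 0.0
```

View pics/v3.png

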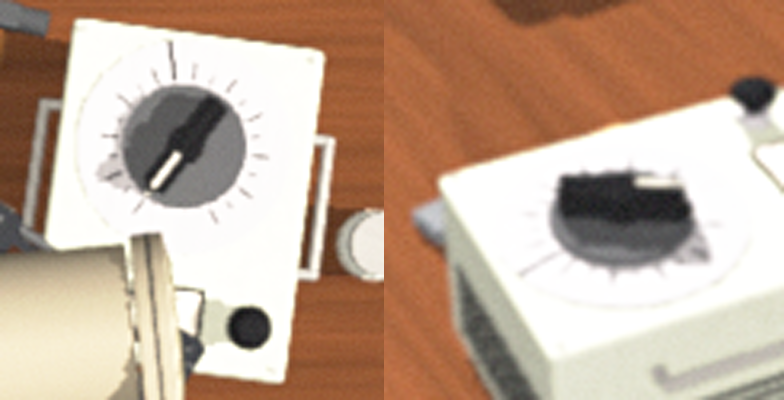

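The pointer is on the zero tick, at about (150,188) in the left pane. Now I'll press start.

```bash
python3 -m handwheel '[0,0,0.6,0,-1, 0,0,1.2,0,-1, 0,0,1.4,0,-1, 0,0,1.5,0,-1, 0,0,1.6,0,-1, 0,0,1.7,0,-1, 0,0,1.78,0,-1, 0,0,1.82,0,-1, 0,0,1.82,0,-1, 0,0,1.82,0,-1]'
```

```text
t: 12.85
eef_pos: [475.7, 100.6, 181.1]
eef_rot: [3.141, 0.001, 2.545]
ft_force: [-7.6, -0.4, 13.6]
width: 0.5
grasp_force: 6.7
```

```bash
python3 -m handwheel '[0,0,0.03,0,-1, 0,0,0.05,0,-1, 0,0,0.05,0,-1, 0,0,0.05,0,-1, 0,0,0,0,-1, 0,0,-0.3,0,-1, 0,0,-0.9,0,-1, 0,0,-1.8,0,-1, 0,0,-1.8,0,-1, 0,0,-1.8,0,-1]'
python3 - <<'E'
from h import *
s=robot.get_state(); print(s["eef_pos"],s["ft_force"])
AX[:]=[609.3,15.2]
# anticlockwise side of handle (s=+1), half depth 17.5 assumed in side(); real ~14.2
u=lambda *a,**k:units(s["eef_pos"],2.545,[side(*a,**k)])
u(2.49,12,z=230,s=1);u(2.49,12,z=184,s=1)
b=np.array(side(2.49,12,z=184,s=1)[:3])
print(); units(b,2.49,[side(t,-2,z=184,s=1) for t in np.linspace(2.49,1.4,10)])
print(); b=np.array(side(1.4,-2,z=184,s=1)[:3]); units(b,1.4,[side(t,-2,z=184,s=1) for t in np.linspace(1.4,0.3,10)])
E
```

```text
t: 14.1
eef_pos: [475.2, 100.5, 223.8]
eef_rot: [-3.141, -0.0, 2.545]
ft_force: [-0.6, -0.4, 0.2]
width: 0.4
grasp_force: 0.0
[475.23057896 100.49112868 223.84160607] [-0.55232745 -0.35521879  0.24572508]
[-4.83 -1.35 -0.25  0.39]
[-4.83 -1.35  1.59  0.39]

[-0.    0.56 -0.   -0.  ]
[ 0.12  0.74 -0.    0.87]
[ 0.21  0.94 -0.    1.73]
[ 0.28  1.14 -0.    2.6 ]
[ 0.33  1.35 -0.    3.47]
[ 0.35  1.57 -0.    4.34]
[ 0.34  1.78 -0.    5.2 ]
[ 0.31  2.   -0.    6.07]
[ 0.25  2.21 -0.    6.94]
[ 0.17  2.41 -0.    7.81]

[ 0.  0. -0. -0.]
[ 0.12  0.18 -0.    0.88]
[ 0.21  0.38 -0.    1.75]
[ 0.28  0.59 -0.    2.63]
[ 0.33  0.8  -0.    3.5 ]
[ 0.35  1.02 -0.    4.38]
[ 0.34  1.24 -0.    5.25]
[ 0.3   1.45 -0.    6.13]
[ 0.24  1.66 -0.    7.  ]
[ 0.16  1.86 -0.    7.88]
```

```bash
python3 -m handwheel '[-1.5,-0.4,-0.25,0.39,-1, -3.3,-0.9,-0.25,0.39,-1, -4.83,-1.35,-0.25,0.39,-1, -4.83,-1.35,-0.25,0.39,-1, -4.83,-1.35,0.4,0.39,-1, -4.83,-1.35,1,0.39,-1, -4.83,-1.35,1.4,0.39,-1, -4.83,-1.35,1.59,0.39,-1, -4.83,-1.35,1.59,0.39,-1, -4.83,-1.35,1.59,0.39,-1]'
python3 -m handwheel '[0,0.3,0,0,-1, 0,0.56,0,0,-1, 0.12,0.74,0,0.87,-1, 0.21,0.94,0,1.73,-1, 0.28,1.14,0,2.6,-1, 0.33,1.35,0,3.47,-1, 0.35,1.57,0,4.34,-1, 0.34,1.78,0,5.2,-1, 0.31,2,0,6.07,-1, 0.31,2,0,6.07,-1]'
```

```text
t: 15.35
eef_pos: [556.6, 4.8, 185.3]
eef_rot: [3.141, 0.001, 2.49]
ft_force: [-0.5, -0.4, 0.0]
width: 0.7
grasp_force: 0.0
t: 16.6
eef_pos: [580.6, 49.6, 184.6]
eef_rot: [-3.141, 0.0, 1.644]
ft_force: [-0.1, 0.2, 0.5]
width: 0.5
grasp_force: 0.1
```

```bash
python3 -m handwheel '[0.12,0.18,0,0.88,-1, 0.21,0.38,0,1.75,-1, 0.28,0.59,0,2.63,-1, 0.33,0.8,0,3.5,-1, 0.35,1.02,0,4.38,-1, 0.34,1.24,0,5.25,-1, 0.3,1.45,0,6.13,-1, 0.24,1.66,0,7,-1, 0.16,1.86,0,7.88,-1, 0.16,1.86,0,7.88,-1]'
python3 - <<'E'
from h import *
im,d=robot.capture("top"); im=im[...,::-1]; cv2.imwrite("pics/top3.png",im)
im2,d=robot.capture("scene"); im2=im2[...,::-1]; cv2.imwrite("pics/scene3.png",im2)
a=cv2.resize(im[135:260,205:325],(384,400),interpolation=cv2.INTER_CUBIC);b=cv2.resize(im2[130:230,180:280],(400,400),interpolation=cv2.INTER_CUBIC)
cv2.imwrite("pics/v4.png",np.hstack([a,b])); s=robot.get_state();print(s["eef_pos"],s["eef_rot"],side(.544,-2,z=184,s=1))
E
```

```text
t: 17.85
eef_pos: [626.8, 57.2, 184.6]
eef_rot: [-3.141, -0.001, 0.546]
ft_force: [0.4, 1.9, -0.1]
width: 0.6
grasp_force: 1.0
[626.54281266  57.0591918  184.64125023] [-3.14129268e+00 -5.19205355e-04  5.47306612e-01] [np.float64(626.387818464055), np.float64(56.50685730165752), 184, 0.544]
```

View pics/v4.png

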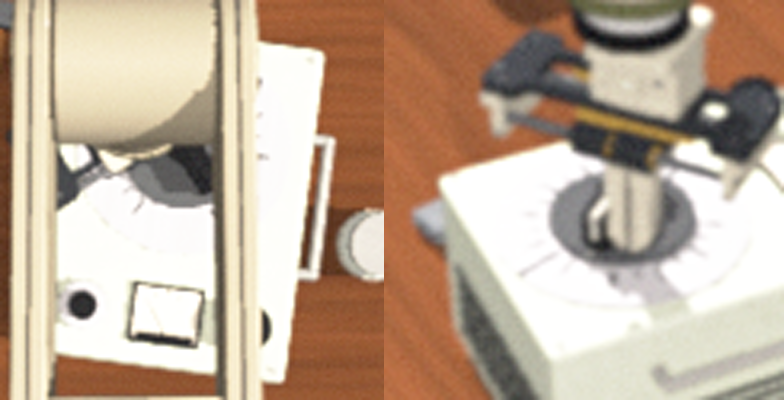

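The pointer's white line now stands short of the mark, at about (600,215) in the right pane with the mark at about (520,275). I'll push on to roughly 0.2 rad world, then draw back to the left for a clear look.

```bash
python3 -m handwheel '[0.08,0.11,0,0.54,-1, 0.15,0.22,0,1.1,-1, 0.2,0.34,0,1.6,-1, 0.25,0.47,0,2.15,-1, 0.29,0.61,0,2.72,-1, 0.29,0.61,0,2.72,-1, 0.29,0.61,0,2.72,-1, 0.29,0.61,0,2.72,-1, 0.29,0.61,0,2.72,-1, 0.29,0.61,0,2.72,-1]'
python3 -m handwheel '[0,-0.3,0,0,-1, 0,-0.6,0,0,-1, 0,-0.6,-1,0,-1, 0,-0.6,-2,0,-1, 0,-2.5,-2,0,-1, 0,-4.5,-2,0,-1, 0,-6.5,-2,0,-1, 0,-8,-2,0,-1, 0,-8,-2,0,-1, 0,-8,-2,0,-1]'
python3 - <<'E'
from h import *
im,d=robot.capture("top"); im=im[...,::-1]; cv2.imwrite("pics/top4.png",im)
im2,d=robot.capture("scene"); im2=im2[...,::-1]; cv2.imwrite("pics/scene4.png",im2)
a=cv2.resize(im[145:220,225:300],(400,400),interpolation=cv2.INTER_CUBIC);b=cv2.resize(im2[150:230,190:270],(400,400),interpolation=cv2.INTER_CUBIC)
cv2.imwrite("pics/v5.png",np.hstack([a,b]))
E
```

```text
t: 19.2
eef_pos: [640.7, 47.4, 184.8]
eef_rot: [-3.142, -0.0, 0.163]
ft_force: [2.5, 4.5, 0.3]
width: 0.1
grasp_force: 1.9
t: 20.45
eef_pos: [608.0, 244.3, 234.4]
eef_rot: [3.141, 0.0, 0.163]
ft_force: [0.4, -1.0, 1.3]
width: 0.4
grasp_force: 0.0
```

View pics/v5.png

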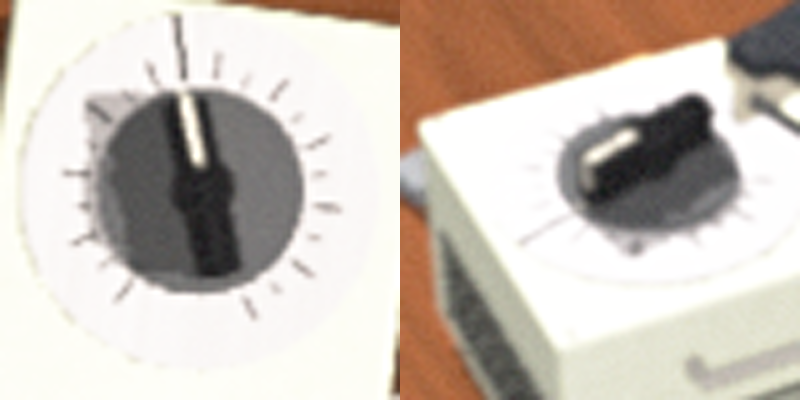

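```bash
cat > meas.py <<'E'
from h import *
def wang(P,w):
    c=(P*w[:,None]).sum(0)/w.sum(); Q=P-c; C=(Q*w[:,None]).T@Q; v=np.linalg.eigh(C)[1][:,-1]; v=v*np.sign(v@(c-AX)) ; return c,np.arctan2(v[1],v[0]),np.arctan2(*(c-AX)[::-1])
yy,xx=np.mgrid[:384,:512]; uv=np.c_[xx.ravel(),yy.ravel()]
W203=ray("top",uv,203)[:,:2]; W168=ray("top",uv,168)[:,:2]
def run(f):
    g=cv2.imread(f).min(2).astype(float).ravel()
    r=np.hypot(*(W203-AX).T); w=np.clip(g-130,0,None)*(r<43); c,a,b=wang(W203,w); print(f,"white line c",c.round(1),"slope",a.round(3),"from axis",b.round(3))
    w=np.clip(60-g,0,None)*(r<48); v=(W203-AX); 
    c,a2,b=wang(W203,w); print("  black slope mod pi",(a2%np.pi).round(3),"c",c.round(1))
    r=np.hypot(*(W168-AX).T); t=np.arctan2(*(W168-AX).T[::-1]); m=(r>62)&(r<90)&(abs(t-.13)<.12); w=np.clip(215-g,0,None)*m
    if w.sum()>0: c,a,b=wang(W168,w); print("  mark c",c.round(1),"slope",a.round(3),"from axis",b.round(3))
    # whole handle: dark+white silhouette moments
import sys
for f in sys.argv[1:]: run(f)
E
python3 meas.py pics/top0.png pics/top2.png pics/top4.png
```

```text
pics/top0.png white line c [610.3  37.1] slope 1.13 from axis 1.523
  black slope mod pi 1.484 c [607.1   8.5]
  mark c [684.2  25. ] slope 0.15 from axis 0.13
pics/top2.png white line c [588.3  29.7] slope 2.249 from axis 2.54
  black slope mod pi 2.48 c [615.9  10.9]
  mark c [684.1  25. ] slope 0.148 from axis 0.13
pics/top4.png white line c [637.6  20.2] slope 0.217 from axis 0.175
  black slope mod pi 0.239 c [601.7  14.8]
  mark c [684.2  25.2] slope 0.15 from axis 0.132
```

The pointer's white line is just anticlockwise of the long line. In the left pane the white runs from (200,162) to (183,92) and the mark from (184,80) to (177,15). I'll cross-check the remaining angle with the scene camera and stricter masks.

```bash
python3 - <<'E'
from h import *
f=lambda x,y:((x-400+.5)/5-.5+190,(y+.5)/5-.5+150)
k=ray("scene",[f(520,243),f(575,214)],168)[:,:2]; w=ray("scene",[f(635,136),f(588,162)],203)[:,:2]
an=lambda a,b:np.arctan2(*(b-a)[::-1])
print("scene mark",k,an(k[1],k[0]),"white",w,an(w[0],w[1]))
m=cv2.imread("pics/scene4.png").max(2)<150; 
g=lambda x,y:((x+.5)*75/400-.5+225,(y+.5)*75/400-.5+145)
k=ray("top",[g(177,15),g(184,80)],168)[:,:2]; w=ray("top",[g(200,162),g(183,92)],203)[:,:2]
print("top mark",k,an(k[1],k[0]),"white",w,an(w[0],w[1]))
# strict white line, top; skirt circle in top4
im=cv2.imread("pics/top4.png"); c=im.min(2).astype(float)
yy,xx=np.mgrid[:384,:512]
W=ray("top",np.c_[xx.ravel(),yy.ravel()],203)[:,:2].reshape(384,512,2)
# per row centroid of white along columns 257..265
for r in range(162,177): 
    ww=np.clip(c[r,256:267]-90,0,None)
    print(r,(ww*np.arange(256,267)).sum()/max(ww.sum(),1), c[r,256:267].astype(int))
E
```

```text
scene mark [[698.40778374  28.59312162]
 [660.26435212  23.23972089]] 0.13943842812144278 white [[618.0368414   19.61517598]
 [652.12842377  25.74161298]] 0.1778074428680299
top mark [[701.27860489  26.89042812]
 [667.36375162  23.12792535]] 0.110487871903728 white [[621.70695453  15.97708833]
 [656.89940317  24.62489955]] 0.2409550372913579
162 260.1956087824351 [133 132 173 192 153 114 108 110 117 128 131]
163 260.4767441860465 [ 82  72 120 214 195 110  66  80 109 114 112]
164 260.43935309973045 [ 61  45 106 231 219 116  48  50  99 116 114]
165 260.5764411027569 [ 46  37  93 228 232 147  53  46  95 117 117]
166 260.5778894472362 [ 44  34  72 201 244 177  63  39  84 112 114]
167 260.7587131367292 [ 44  32  54 162 239 198  88  40  68 107 117]
168 260.88947368421054 [ 43  34  49 142 237 212 108  38  58 104 117]
169 261.06876790830944 [ 53  30  33 106 231 218 119  50  55  97 118]
170 261.1578947368421 [ 58  37  30  85 225 231 147  51  47  95 113]
171 261.2690058479532 [ 64  43  36  60 178 236 180  65  45  78 108]
172 261.3625 [ 70  34  31  51 145 236 196  82  44  66 103]
173 261.5609756097561 [ 75  55  36  37 119 234 217 108  42  61 100]
174 261.6745762711864 [ 78  54  37  40  91 228 214 118  48  51  94]
175 261.7375 [ 82  64  39  36  56 152 168 110  46  44  72]
176 262.0 [84 69 44 34 35 70 91 74 41 37 46]
```

```bash
python3 - <<'E'
from h import *
s=robot.get_state(); b=s["eef_pos"]; y=0.163
units(b,y,[side(.135,8,z=230,s=1),side(.135,8,z=185,s=1)])
print(); b=np.array(side(.135,8,z=185,s=1)[:3]); units(b,.135,[side(.135,-3.6,z=185,s=1)]); print(side(.135,-3.3,z=185,s=1))
E
```

```text
[0.04 7.6  0.18 0.2 ]
[0.04 7.6  1.98 0.2 ]

[-0.    0.46 -0.   -0.  ]
[np.float64(641.5807720859785), np.float64(45.01596474261915), 185, 0.135]
```

```bash
python3 -m handwheel '[0.04,2,0.1,0.2,-1, 0.04,4,0.18,0.2,-1, 0.04,6,0.18,0.2,-1, 0.04,7.4,0.18,0.2,-1, 0.04,7.4,0.18,0.2,-1, 0.04,7.4,0.8,0.2,-1, 0.04,7.4,1.5,0.2,-1, 0.04,7.4,1.98,0.2,-1, 0.04,7.4,1.98,0.2,-1, 0.04,7.4,1.98,0.2,-1]'
python3 -m handwheel '[0,0.2,0,0,-1, 0,0.4,0,0,-1, 0,0.5,0,0,-1, 0,0.58,0,0,-1, 0,0.63,0,0,-1, 0,0.65,0,0,-1, 0,0.65,0,0,-1, 0,0.65,0,0,-1, 0,0.65,0,0,-1, 0,0.65,0,0,-1]'
```

```text
t: 21.8
eef_pos: [639.2, 62.6, 185.4]
eef_rot: [3.142, -0.0, 0.135]
ft_force: [0.8, 0.1, 0.5]
width: 0.5
grasp_force: 0.0
t: 23.05
eef_pos: [641.4, 46.2, 185.3]
eef_rot: [-3.142, -0.0, 0.135]
ft_force: [3.1, 4.2, 0.7]
width: 0.4
grasp_force: 1.9
```

```bash
python3 -m handwheel '[0,0.02,0,0,-1, 0,0.045,0,0,-1, 0,0.045,0,0,-1, 0,0.045,0,0,-1, 0,0.045,0,0,-1, 0,0.045,0,0,-1, 0,0.045,0,0,-1, 0,0.045,0,0,-1, 0,0.045,0,0,-1, 0,0.045,0,0,-1]'
python3 -m handwheel '[0,-0.3,0,0,-1, 0,-0.6,0,0,-1, 0,-0.6,-1,0,-1, 0,-0.6,-2,0,-1, 0,-2.5,-2,0,-1, 0,-4.5,-2,0,-1, 0,-6.5,-2,0,-1, 0,-8,-2,0,-1, 0,-8,-2,0,-1, 0,-8,-2,0,-1]'
python3 - <<'E'
from h import *
I=[]; J=[]
for i in range(8): I.append(robot.capture("top")[0].astype(float)); J.append(robot.capture("scene")[0].astype(float))
im=np.mean(I,0)[...,::-1]; im2=np.mean(J,0)[...,::-1]; cv2.imwrite("pics/top5.png",im);cv2.imwrite("pics/scene5.png",im2)
a=cv2.resize(im[148:208,232:292],(400,400),interpolation=cv2.INTER_CUBIC);b=cv2.resize(im2[155:215,195:255],(400,400),interpolation=cv2.INTER_CUBIC)
cv2.imwrite("pics/v6.png",np.hstack([a,b]))
g=im.min(2)
for r in range(146,178): 
    v=g[r,256:266]; w=np.clip(v[1:7]-100,0,None) if r>161 else np.clip(225-v,0,None)
    x=np.arange(257,263) if r>161 else np.arange(256,266)
    print(r,round((w*x).sum()/max(w.sum(),1e-9),2), v.astype(int))
E
python3 meas.py pics/top5.png
```

```text
t: 24.3
eef_pos: [641.4, 44.9, 185.0]
eef_rot: [3.142, 0.0, 0.135]
ft_force: [1.0, 3.7, 1.3]
width: 0.4
grasp_force: 1.3
t: 25.55
eef_pos: [614.3, 243.0, 234.8]
eef_rot: [3.141, 0.001, 0.135]
ft_force: [-0.3, -0.6, -1.2]
width: 0.2
grasp_force: 0.0
146 0.0 [242 242 241 242 243 241 241 240 237 229]
147 257.28 [211 195 190 233 246 243 239 241 240 239]
148 257.64 [238 176 138 230 248 246 244 244 245 246]
149 257.73 [249 192 138 230 249 247 245 245 247 247]
150 257.83 [250 205 133 227 248 247 245 245 247 248]
151 257.88 [250 210 123 224 249 247 245 245 247 248]
152 257.93 [249 212 121 221 249 247 245 246 247 248]
153 258.28 [249 228 141 191 244 247 246 246 248 248]
154 258.58 [249 246 171 151 236 247 246 246 247 231]
155 259.39 [248 249 182 136 233 248 246 247 248 208]
156 259.74 [248 249 191 141 233 248 247 247 249 202]
157 259.9 [248 249 205 135 228 248 247 248 248 202]
158 260.58 [248 248 208 122 223 248 247 248 238 178]
159 260.42 [249 249 215 131 224 249 249 249 235 190]
160 259.0 [249 250 241 216 237 249 250 251 248 240]
161 261.51 [237 209 196 207 202 190 187 188 188 195]
162 259.
[... 393 characters left out ...]
 236 197  87  38  68]
170 261.34 [ 79  52  34  39 119 233 209 107  41  62]
171 261.48 [ 81  54  33  33  90 227 216 117  46  50]
172 261.52 [ 81  58  39  34  80 226 234 146  52  46]
173 261.59 [ 82  63  44  34  69 200 243 178  64  42]
174 261.63 [ 81  64  41  35  63 186 246 187  68  40]
175 261.74 [ 82  71  46  37  48 130 189 151  72  42]
176 0.0 [82 74 50 36 36 65 95 84 53 37]
177 0.0 [83 70 44 37 33 36 46 46 36 37]
pics/top5.png white line c [637.   18.1] slope 0.155 from axis 0.105
  black slope mod pi 0.179 c [601.5  15.3]
  mark c [684.2  25.2] slope 0.15 from axis 0.132[ WARN:0@12.879] global loadsave.cpp:1063 imwrite_ Unsupported depth image for selected encoder is fallbacked to CV_8U.
```

View pics/v6.png

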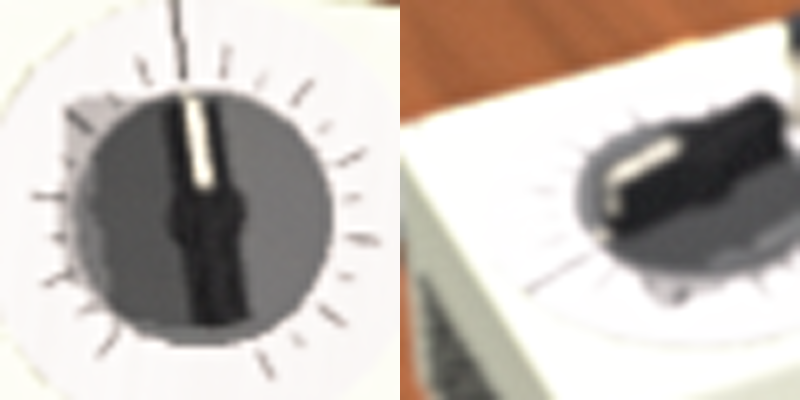

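In the left pane the white line runs from (206,185) to (192,98) and the mark from (184,80) to (174,0), so they look nearly in line. The right pane shows the pointer foot at (603,235) and the mark from (530,290) to (590,255). I'll get the numbers.

```bash
python3 - <<'E'
from h import *
an=lambda a,b:np.arctan2(*(b-a)[::-1])
k=ray("top",[(258.92,158),(257.88,150)],168)[:,:2]; w=ray("top",[(262.02,174),(260.58,164)],203)[:,:2]
print("mark",k,an(*k),"white",w,an(*w))
for A in([609.3,15.2],[608.3,14.2],[609.3,13.7]): print(A,"mark",an(np.array(A),k.mean(0)),"white",an(np.array(A),w.mean(0)))
f=lambda x,y:((x-400+.5)*60/400-.5+195,(y+.5)*60/400-.5+155)
k=ray("scene",[f(590,255),f(530,290)],168)[:,:2]; w=ray("scene",[f(680,143),f(613,182)],203)[:,:2]
print("scene mark",k,an(*k),"white",w,an(*w)); n=ray("scene",[f(603,235)],171)[0,:2]; print("nose",n)
# scene skirt centre
im=cv2.imread("pics/scene5.png"); m=(im.max(2)<135).astype(np.uint8); m[:165]=0; m[205:]=0; m[:,:215]=0; m[:,262:]=0
E
```

```text
mark [[671.79055808  23.62488239]
 [694.04503342  26.58788574]] 0.13236344753438783 white [[624.30195234  16.1826383 ]
 [651.12813915  20.12454751]] 0.14589847693673483
[609.3, 15.2] mark 0.13376156111533324 white 0.10357273391868148
[608.3, 14.2] mark 0.14513558879916305 white 0.13360645815279526
[609.3, 13.7] mark 0.15371827492824783 white 0.15546879861208968
scene mark [[664.7890824   22.55434961]
 [697.04989341  28.83290856]] 0.19221597409770466 white [[616.21393489  16.53323451]
 [653.40088531  24.26074324]] 0.20488574448560704
nose [655.26109709  17.27455258]
```

White and mark lines agree to about 0.013 rad in slope in both cameras, and to within 1 mm sideways. The arm is clear, so I'm handing in.

```bash
python3 -c "
from cell import robot
print(robot.job_done())"
```

```text
the job is handed in; nothing more can be done
None
```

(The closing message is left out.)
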